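Chuck the grinding cone in the spice mill drive

TASK

Get the spice mill drive ready: take the narrow ribbed grinding bit with the pointed top (not the flat disc stirrer) out of the wooden rack and stand it, shank first, all the way down in the leaning chuck. Then turn the black ribbed chuck sleeve clockwise, as seen looking down onto the chuck's mouth, until all three jaws hold the shank firmly and straight, and let go. Leave the other bit and everything else on the ledge where it stands.

Things in the scene. Friction and masses are not known exactly. Their poses are not given: they have to be found in the camera images.
- burr: the wanted bit, 75 mm long, 0.18 kg: steel shank 14 mm diameter, 48 mm long, then a ribbed steel cylinder 30 mm diameter from 48 to 68 mm above the foot, then a blunt pointed top. Origin at the centre of the shank's foot, z up the shank; round, its yaw does not matter. Starts upright in one of the rack's holes, the underside of its cylinder on the rack's top.
- stirrer: the other bit, NOT wanted: the same steel shank (14 mm diameter, 48 mm) under a wide flat disc 50 mm across and 9 mm thick; origin at the foot of the shank, z up the shank. Stands in the other hole of the rack. Leave it there.
- rack: fixed wooden block 70 x 170 x 55 mm (x, y, z), origin under its centre; two upright holes at y = -45 and +45 mm, one for each bit (either may be in either)
- drive: fixed stainless motor housing, 150 x 120 mm on the ledge, from x = -45 to +105 mm of its origin (on the ledge), 50 mm high, rising to 95 mm for x = 22 to 97 mm. A neck leans 30 degrees from vertical towards its own -x (towards the robot) and carries the chuck.
- chuck: the chuck's fixed core: origin at the centre of its floor, where the bit's foot must stand, 85 mm above the ledge; z points out of the mouth along the axis, 30 degrees from vertical. Round it the black ribbed sleeve, 48 mm diameter, z = 0 to 46 mm (below it a neck of 60 mm diameter). Inside, three steel jaws 16 mm wide, z = 8 to 46 mm. A seated bit's cylinder starts 2 mm above the mouth.
- nose (a point): centre of the chuck's mouth, on the axis, 46 mm from the floor; axes as the chuck
- sleeve (a joint): turn of the sleeve in rad: 0 with the jaws fully open (25 mm between them), growing clockwise seen looking down onto the mouth; the jaws each move in 5 mm per rad together and meet the 14 mm shank at about 1.1 rad, where it goes stiff (1 Nm or so tightens them). Starts between 0 and 0.25, takes 0.4 Nm to turn, stays where left.
- jaw0: jaw on the low side of the chuck (chuck -x); origin on the chuck's axis when fully open, shifting with the jaw
- jaw1: second jaw, 120 degrees on
- jaw2: third jaw, 240 degrees on
- jar_a: squat glass jar with steel lid, 72 mm diameter, 78 mm high, origin under its centre; stands between the rack and the drive, nearer the robot. Bystander.
- jar_b: second jar of the same size, farther off on the left. Bystander.
- rolling_pin: wooden rolling pin lying along its own y, 340 mm long, 48 mm thick, origin under its centre. Bystander.
- strainer: aluminium tea strainer, bowl 72 mm across and 30 mm high with a flat handle 110 mm long towards its own -y; origin under the bowl. Bystander.
- dispenser: stainless spice dispenser with a push button on top, 80 mm diameter, 172 mm high, origin under its centre; stands behind the rack and drive. Bystander.
- mug: white mug, 76 mm diameter, 85 mm high, origin under its centre; farther off on the right. Bystander.

How it is judged:
By the outcome, as a careful person would: the job done as asked, in the order asked, and still so for the second after the job is handed in, with the robot touching nothing.
It also fails if it takes over 61 s, if anything falls off the work surface, if the arm or the gripper's body presses on something with over 40 N, if the wrist force passes 120 N, or if a joint passes its speed limit or range.

ROBOT

A 6-joint arm with a two-finger parallel gripper is mounted at the origin on the work surface. World frame = base frame: x ahead of the robot, y to its left, z up, the work surface at z = 0. Lengths are in m, angles in rad, forces in N, time in s.
With the tool pointing down it reaches from about 0.35 to 0.975 m from the base axis. Payload 4.9 kg.
Tool frame: the origin (TCP) lies midway between the tips of the shut fingers; the grasp point (between the pads) lies behind it (r.tcp_to_grasp is the z of the grasp point in the tool frame, in m); z points along the fingers, y is the line along which they close (so a half turn about z gives the same grasp; the last joint's range is limited). The gripper opens to 85 mm and grips with 20 to 120 N. Pads are 22 mm wide; open, the fingers measure 114 mm over their backs; the gripper's body (76 mm by 85 mm) begins 54 mm behind the grasp point. The pads swing forward as they close: fully open they stand 13 mm farther back than shut.
Start: joints at [1.15, 0.053, 1.613, -0, 1.476, -0.119], TCP at [0.186, 0.597, 0.231] pointing down, gripper open.
Joint ranges: [-3.01, 3.01], [-1.01, 2.22], [0.06, 2.58], [-1.02, 4.17], [0.09, 2.62], [-3.14, 3.14]. Speed limits (rad/s): [2.57, 2.57, 3.14, 3.14, 3.14, 3.14].

INTERFACE

Orientations are given as a rotation vector (axis times angle).
In Python, from bench import r gives the robot as it stands. The module is installed in compiled form; this text tells all that it offers.
- The arm moves only by the shell command python3 -m pendant 'ROWS' [FORCE]. ROWS is JSON, one flat list of numbers, 7 for each row, row after row: the turn, a rotation vector about the tool's x, y, z in degrees, then the shift along the tool's x, y, z in cm, then the opening, from 0 (shut) to 1 (fully open). A call has exactly 10 rows; each row is the pose to reach, as a shift and turn from the pose commanded when the call began, along the tool's axes at that moment; what a row does not reach only later rows make up. A row lasts 1/10 s, in which the tool goes at most 50 mm and 8.59 degrees, less where a joint would pass 70% of its speed; a pose out of reach is approached as far as the arm can. A call with a gripper value outside its range is refused whole. The fingers move at their own pace and stop on an object; FORCE is the grip in N (left out, the last holds). Time passes only in rows, so rows that repeat a pose let the fingers close, or fill a call up. It gives the time, the measured TCP pose, the force, the opening and the grip force at its end, in the units of the state.
- r.read_state(): the state, without advancing time (a new reading comes with each control period).
- r.get_image(name): name is "scene" or "top"; returns (picture, depth): 384x512x3 uint8, red, green, blue; 384x512 float32, m along the optical axis (not along the pixel's ray), 0 where there is no reading.
- r.camera_model(name): a dict with "vfov" (degrees; the focal length in pixels is half the picture's height over the tangent of half this angle, whatever the lens; pixels are square), "cx", "cy" (the principal point, pixels), "extrinsics" (4x4, takes a point from camera to world coordinates). Camera axes: x right, y up, looking along -z (the intrinsics and any distortion apply to the point x, -y, -z); pixel columns grow to the right and rows downward; lengths in m; the calibration is good to about 2 mm. A picture is of the moment at which its call begins. camera_model takes no time and is no camera call.
- r.job_done(): hands the job in; it is judged then, once.
The state is a dict: "time_s": time; "joint_positions": joint angles; "joint_vel": joint speeds; "effort": joint torques, N m; "ee_pos": TCP position; "eef_rot": TCP orientation; "ft_force": force on the tool from outside, world axes, zero at the start; "torque": the same for the moment, N m; "opening": opening from 0.0 (shut) to 1.0 (fully open); "gripper_force": force on a finger pad.
Only numpy, scipy, OpenCV 4.12 (cv2) and the standard library are available. Lean on these libraries where they do the work, as an engineer would, in place of code of your own. Each camera call takes 0.05 s, during which the arm holds its last target. There are 200 camera calls.

## Working session

There is one attempt and no reset: what is moved stays moved. The work goes in short steps, Python scripts to look and compute and a shell command to move; the robot and the scene stay as the last step left them, time stands still between calls to the robot, and variables do not carry over. Pictures are saved under pics/ and viewed, at most 10 in all, crops included, and the job is handed in when it is done.

```bash
mkdir -p pics; cat > h.py <<'E'
import numpy as np, cv2
from bench import r
from scipy.spatial.transform import Rotation as R
def cam(n):
    m=r.camera_model(n); f=192/np.tan(np.radians(m["vfov"])/2); return m,f,np.array(m["extrinsics"])
def ray(n,u,v):
    m,f,E=cam(n); d=E[:3,:3]@np.array([(u-m["cx"])/f,-(v-m["cy"])/f,-1]); return E[:3,3],d
def plane(n,u,v,z):
    o,d=ray(n,u,v); return o+d*(z-o[2])/d[2]
def cloud(n,D):
    m,f,E=cam(n); v,u=np.mgrid[:384,:512]; P=np.stack([(u-m["cx"])/f*D,-(v-m["cy"])/f*D,-D],-1)
    return P@E[:3,:3].T+E[:3,3]
E
python3 - <<'E'
from h import *
for n in ["scene","top"]:
    p,d=r.get_image(n); np.savez(f"{n}0.npz",p=p,d=d); cv2.imwrite(f"pics/{n}0.png",cv2.resize(p[:,:,::-1],(800,600),interpolation=cv2.INTER_CUBIC))
    m=r.camera_model(n); print({k:(np.round(v,3).tolist() if k!='x' else v) if not isinstance(v,str) else v for k,v in m.items()})
print(r.read_state(),r.tcp_to_grasp)
E
```

```text
{'vfov': 49.037, 'cx': 259.386, 'cy': 191.425, 'extrinsics': [[-0.661, -0.612, 0.435, 1.123], [0.75, -0.544, 0.375, 0.471], [0.007, 0.574, 0.819, 1.102], [0.0, 0.0, 0.0, 1.0]]}
{'vfov': 47.079, 'cx': 246.699, 'cy': 185.841, 'extrinsics': [[-0.01, 0.995, -0.096, 0.441], [-1.0, -0.011, -0.009, 0.012], [-0.01, 0.095, 0.995, 1.639], [0.0, 0.0, 0.0, 1.0]]}
{'time_s': 0.1, 'joint_positions': array([ 1.15000385e+00,  5.33068740e-02,  1.61416286e+00, -1.81671353e-05,
        1.47596755e+00, -1.18989541e-01]), 'joint_vel': array([-0.00035922, -0.00163162, -0.00295257,  0.0005186 , -0.00305195,
       -0.00081729]), 'effort': array([-9.55186406e-04, -3.94902813e+01, -3.71363282e+01, -1.58630642e-04,
        3.94960211e-03, -5.41844670e-06]), 'ee_pos': array([0.18554509, 0.59623913, 0.23017232]), 'eef_rot': array([-4.72199596e-01, -3.10542165e+00,  2.79979428e-03]), 'ft_force': array([ 0.48819011, -0.56762208, -0.09457048]), 'torque': array([-0.0100416 , -0.03817685,  0.01123134]), 'gripper_force': 0.0, 'opening': 0.9941233518015672} -0.0187
```

View pics/scene0.png

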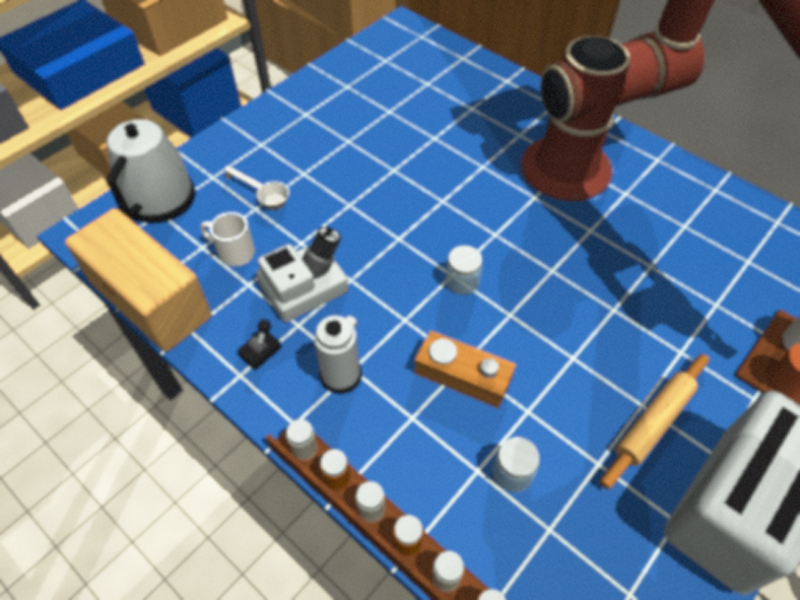

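View pics/top0.png

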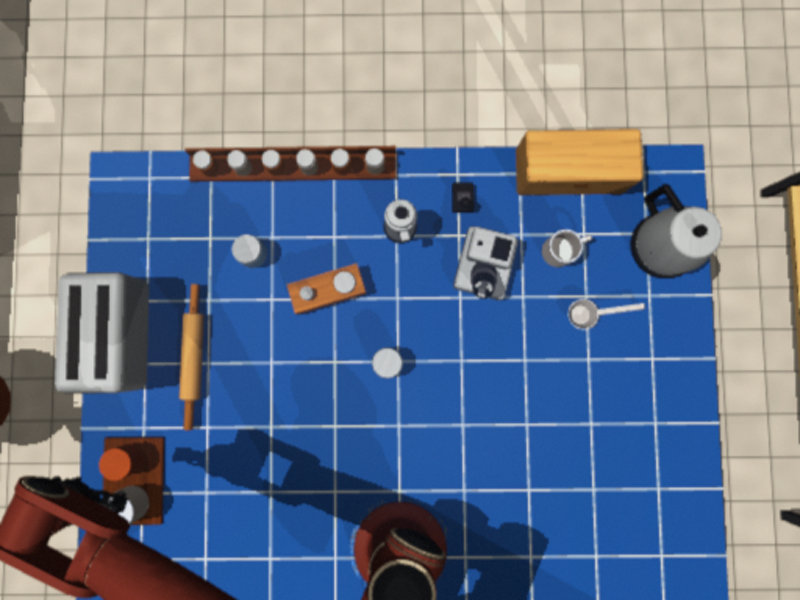

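The scene view shows the burr at (489,367) on the rack, the stirrer at (443,351), and the chuck mouth at about (327,236). In the top view they are at (307,294), (345,282) and (484,288). Next I check for lens distortion and measure.

```bash
python3 - <<'E'
from h import *
for n in ["scene","top"]:
    print(n,[k for k in r.camera_model(n)])
    z=np.load(n+"0.npz"); p,D=z["p"],z["d"]; P=cloud(n,D)
    hsv=cv2.cvtColor(p,cv2.COLOR_RGB2HSV); b=(hsv[...,0]>100)&(hsv[...,0]<120)&(hsv[...,1]>150)&(D>0)
    m,f,E=cam(n); v,u=np.mgrid[:384,:512]; rr=np.hypot(u-m["cx"],v-m["cy"])/f
    print("valid",(D>0).mean())
    for vv in range(20,384,60):
        print([ (round(float(np.median(P[vv:vv+12,uu:uu+12,2][b[vv:vv+12,uu:uu+12]]))*1000,1) if b[vv:vv+12,uu:uu+12].sum()>20 else None) for uu in range(20,500,60)])
    s=(200,340,120,210) if n=="scene" else None
c=lambda n,x0,x1,y0,y1: cv2.resize(np.load(n+"0.npz")["p"][y0:y1,x0:x1,::-1],None,fx=6,fy=6,interpolation=cv2.INTER_CUBIC)
a=c("scene",150,230,130,210); b=c("top",280,340,140,200);
a2=c("scene",255,335,205,265);b2=c("top",180,240,160,210)
cv2.imwrite("pics/c1.png",np.hstack([cv2.resize(a,(400,400)),cv2.resize(b,(400,400))]))
E
```

```text
scene ['vfov', 'cx', 'cy', 'extrinsics']
valid 0.9957478841145834
[-86.4, -107.2, None, None, 2.9, None, None, None]
[None, None, 2.4, 1.9, 2.3, 2.7, None, None]
[1.0, None, None, 1.6, 1.6, 1.1, 1.0, 1.1]
[None, -3.9, 0.7, 0.5, 1.1, 1.2, 1.0, 0.9]
[None, None, 0.6, 1.0, 1.1, 0.7, 0.5, 0.5]
[None, None, None, -0.7, 0.4, 0.8, 0.4, None]
[None, None, None, None, -1.3, -0.2, 0.7, 0.5]
top ['vfov', 'cx', 'cy', 'extrinsics']
valid 0.9960174560546875
[None, None, None, None, None, None, None, None]
[None, None, None, None, None, None, None, None]
[None, -1.6, -1.5, -0.3, -0.5, -0.5, -1.0, None]
[None, None, -0.9, -0.1, 0.1, -1.1, -0.6, -0.7]
[None, -0.8, -0.4, -0.4, -0.9, -1.1, -0.5, -0.3]
[None, None, -0.3, -0.3, -0.6, -0.5, -0.5, -0.4]
[None, None, None, -0.2, None, -0.9, 0.0, -1.6]
```

View pics/c1.png

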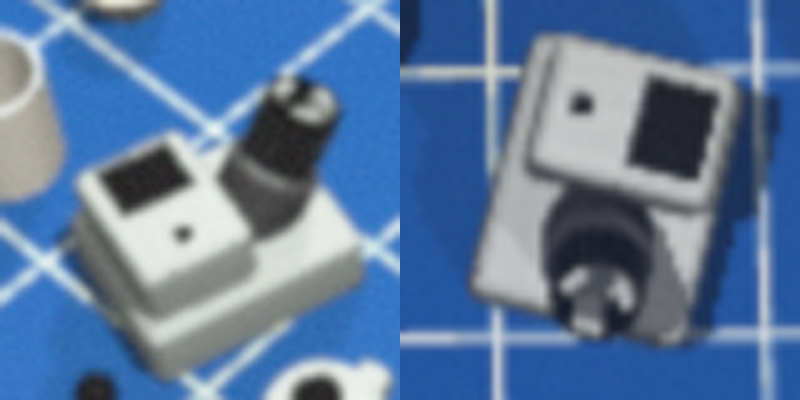

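The crop shows the leaning sleeve with bright jaws in the mouth. In the top view it leans towards the robot, with the drive yawed about 12°. There is no real distortion: the table sits at z≈0±2 mm. Now measuring the poses.

```bash
cat > meas.py <<'E'
from h import *
from scipy.optimize import least_squares
d={}
for n in ["scene","top"]:
    z=np.load(n+"0.npz"); d[n]=(z["p"],z["d"],cloud(n,z["d"]),cv2.cvtColor(z["p"],cv2.COLOR_RGB2HSV))
def rect(P,lo,hi,box,name):
    q=P[(P[:,2]>lo)&(P[:,2]<hi)&(P[:,0]>box[0])&(P[:,0]<box[1])&(P[:,1]>box[2])&(P[:,1]<box[3])]
    (c,s,a)=cv2.minAreaRect((q[:,:2]*1000).astype(np.float32)); print(name,len(q),np.round(c,1),np.round(s,1),round(a,1),"zmed",round(np.median(q[:,2])*1000,1))
    return q
c0=plane("top",309.8,184.3,.125); r0=plane("top",209,185,.055); print("mouth~",c0,"rack~",r0)
for n in d:
    p,D,P,H=d[n]; Q=P.reshape(-1,3)
    bx=(c0[0]-.1,c0[0]+.2,c0[1]-.12,c0[1]+.12)
    rect(Q,.090,.100,(c0[0]+.02,c0[0]+.2,c0[1]-.12,c0[1]+.12),n+" block95"); rect(Q,.045,.054,bx,n+" base50")
    o=(H[...,0]<18)&(H[...,1]>120)&(np.hypot(P[...,0]-r0[0],P[...,1]-r0[1])<.13)
    rect(P[o],.045,.062,(0,2,-1,1),n+" rack top")
    for nm,(u,v) in dict(burr=(196.5,188.2) if n=="top" else (313,235),stir=(220.8,180.5) if n=="top" else (283.5,224.6)).items():
        g=plane(n,u,v,.075); m=(H[...,1]<90)&(np.hypot(P[...,0]-g[0],P[...,1]-g[1])<.04)&(P[...,2]>.058)&(P[...,2]<.1)
        q=P[m]; (cc,rr)=cv2.minEnclosingCircle((q[:,:2]*1000).astype(np.float32)); print(n,nm,m.sum(),np.round(cc,1),round(rr,1),"z",np.round(np.percentile(q[:,2],[5,50,98])*1000,1), np.round(q[:,:2].mean(0)*1000,1))
E
python3 meas.py
```

```text
mouth~ [ 0.58979048 -0.19152386  0.125     ] rack~ [0.59802555 0.1628258  0.055     ]
scene block95 659 [ 663.1 -208.8] [100.9 122.8] 73.8 zmed 95.7
scene base50 408 [ 659.  -205.7] [119.5 147.5] 74.7 zmed 49.8
scene rack top 928 [600.6 165.7] [ 71.7 169.4] 16.8 zmed 55.5
scene burr 109 [587.8 208.7] 17.1 z [62.6 77.4 83.5] [590.6 210.5]
scene stir 220 [612.6 121.2] 26.2 z [59.9 64.9 69. ] [613.8 123.1]
top block95 484 [ 666.6 -208.5] [ 99.2 118.9] 74.5 zmed 94.6
top base50 310 [ 658.2 -206.3] [119.2 145.7] 74.1 zmed 49.2
top rack top 574 [601.3 164.9] [ 66.7 166.9] 16.2 zmed 54.5
top burr 62 [589.7 208.9] 15.0 z [63.5 76.7 85.1] [588.8 208. ]
top stir 140 [620.7 124.4] 31.2 z [58.9 63.4 70. ] [615.1 122.9]
```

```bash
cat > chuck.py <<'E'
from h import *
from scipy.optimize import least_squares
pts=[]
for n in ["scene","top"]:
    z=np.load(n+"0.npz"); P=cloud(n,z["d"]); H=cv2.cvtColor(z["p"],cv2.COLOR_RGB2HSV)
    pts.append((P,H))
yaw=np.radians(-15.5)
def ax(y,t): return np.array([-np.sin(t)*np.cos(y),-np.sin(t)*np.sin(y),np.cos(t)])
n0=ax(yaw,np.radians(30)); N0=np.array([.590,-.189,.125])
S=[]
for (P,H),nm in zip(pts,["scene","top"]):
    q=P.reshape(-1,3); hv=H.reshape(-1,3); s=(q-N0)@n0; rad=np.linalg.norm(q-N0-s[:,None]*n0,axis=1)
    k=(rad<.032)&(s>-.040)&(s<.012); S.append(q[k])
    m=k&(s>-.006); print(nm,k.sum(),"mouth pts",m.sum(),"s pct",np.round(np.percentile(s[k],[50,80,90,97])*1000,1))
    side=k&(s<-.006)&(hv[:,2]<110)
    q2=q[side]; e1=np.cross([0,0,1],n0); e1/=np.linalg.norm(e1); e2=np.cross(n0,e1)
    f=least_squares(lambda a:np.hypot((q2-N0)@e1-a[0],(q2-N0)@e2-a[1])-.024,[0,0],loss="soft_l1",f_scale=.002)
    print("cyl",len(q2),np.round(f.x*1000,1),"resid",np.round(np.median(abs(f.fun))*1000,1),"nose at z.1248",np.round(1000*(N0+f.x[0]*e1+f.x[1]*e2+n0*((.1248-(N0+f.x[1]*e2)[2])/n0[2])),1))
    # mouth ellipse: project dark+bright rim pixels
    q3=q[m]; a,b=(q3-N0)@e1,(q3-N0)@e2; (c,rr)=cv2.minEnclosingCircle(np.c_[a,b].astype(np.float32)*1000); print("mouth circle",np.round(c,1),round(rr,1),"mean",np.round([a.mean()*1000,b.mean()*1000],1))
    S[-1]=q2
q=np.vstack(S)
def res(x):
    n=ax(x[2],x[3]); s=q-np.array([x[0],x[1],.1248]); return np.linalg.norm(s-np.outer(s@n,n),axis=1)-.024
f=least_squares(res,[.59,-.189,yaw,.5236],loss="soft_l1",f_scale=.002); print(np.round(f.x[:2]*1000,1),np.degrees(f.x[2:]))
E
python3 chuck.py
```

```text
scene 291 mouth pts 119 s pct [-9.2  1.4  2.7  3.9]
cyl 154 [ 0.9 -2.4] resid 1.3 nose at z.1248 [ 587.1 -189.2  124.8]
mouth circle [-0.5 -1.8] 25.8 mean [-1.6 -0.4]
top 186 mouth pts 80 s pct [-8.7 -0.6  1.2  2.5]
cyl 99 [-0.7  2. ] resid 2.3 nose at z.1248 [ 592.5 -189.   124.8]
mouth circle [-0.9  0.3] 24.6 mean [-2.   0.6]
[ 589.  -189.2] [-16.64131208  30.14185866]
```

Nose ≈ (589, -189, 125) mm, yaw ≈ -15.8°, tilt 30°. Burr at (588.5, 208.5). Next, a helper to compute the moves.

```bash
cat >> h.py <<'E'
yaw=np.radians(-15.8); nax=np.array([-.5*np.cos(yaw),-.5*np.sin(yaw),np.cos(np.pi/6)])
nose=np.array([.589,-.189,.125]); floor=nose-.046*nax
burr=np.array([.5885,.2085,.007])
def frame(z,y):
    z=np.array(z,float); z/=np.linalg.norm(z); y=np.array(y,float); y-=z*(y@z); y/=np.linalg.norm(y)
    return np.c_[np.cross(y,z),y,z]
def delta(p,Rt=None):
    s=r.read_state(); R0=R.from_rotvec(s["eef_rot"])
    rv=np.zeros(3) if Rt is None else (R0.inv()*R.from_matrix(Rt)).as_rotvec(degrees=True)
    return np.round(rv,1), np.round(R0.inv().apply(np.array(p)-s["ee_pos"])*100,2)
def st():
    s=r.read_state(); print("t",s["time_s"],"p",np.round(s["ee_pos"]*1000,1),"q",np.round(s["joint_positions"],2),"F",np.round(s["ft_force"],1),"M",np.round(s["torque"],2),"open",round(s["opening"],3),"grip",round(s["gripper_force"],1))
    return s
E
python3 - <<'E'
from h import *
s=st(); print(np.round(R.from_rotvec(s["eef_rot"]).as_matrix(),3))
x=np.array([.959,.284,0])
for sg in (1,-1):
    print(sg,"above",delta(burr+[0,0,.16],frame([0,0,-1],sg*x)))
E
```

```text
t 0.1 p [185.5 596.2 230.2] q [ 1.15  0.05  1.61 -0.    1.48 -0.12] F [ 0.5 -0.6 -0.1] M [-0.01 -0.04  0.01] open 0.994 grip 0.0
[[-0.955  0.297 -0.001]
 [ 0.297  0.955 -0.002]
 [ 0.    -0.002 -1.   ]]
1 above (array([-0.1,  0. , 56.2]), array([-50.  , -25.03,   6.35]))
-1 above (array([-0.000e+00, -1.000e-01, -1.238e+02]), array([-50.  , -25.03,   6.35]))
```

```bash
python3 -m pendant '[0,0,6,-5,-2.5,0,1, 0,0,12,-10,-5,0,1, 0,0,18,-15,-7.5,0,1, 0,0,24,-20,-10,0,0.8, 0,0,30,-25,-12.5,0,0.65, 0,0,36,-30,-15,0,0.65, 0,0,42,-35,-17.5,2,0.65, 0,0,48,-40,-20,4,0.65, 0,0,54,-45,-22.5,6,0.65, 0,0,56.2,-50,-25,6.4,0.65]' 40
python3 - <<'E'
from h import *
s=st(); print(delta(burr+[0,0,.11],frame([0,0,-1],[.959,.284,0])))
E
```

```text
time_s: 1.1
ee_pos: [0.5417, 0.2532, 0.1789]
eef_rot: [-1.882, -2.514, 0.003]
ft_force: [0.5, 1.5, -0.3]
opening: 0.649
gripper_force: 0.0
t 1.1 p [541.7 253.2 178.9] q [0.31 0.03 1.73 0.   1.39 0.03] F [ 0.5  1.5 -0.3] M [ 0.   -0.01  0.  ] open 0.649 grip 0.0
(array([-0.1, -0. , -0.1]), array([-5.6 ,  3.25,  6.18]))
```

```bash
python3 -m pendant '[0,0,0,0,0,0,0.65, 0,0,0,0,0,0,0.65, 0,0,0,0,0,0,0.65, 0,0,0,0,0,0,0.65, 0,0,0,0,0,0,0.65, 0,0,0,0,0,0,0.65, 0,0,0,0,0,0,0.65, 0,0,0,0,0,0,0.65, 0,0,0,0,0,0,0.65, 0,0,0,0,0,0,0.65]' >/dev/null
python3 - <<'E'
from h import *
s=st(); print(delta(burr+[0,0,.052],frame([0,0,-1],[.959,.284,0])))
E
```

```text
t 2.1 p [541.4 255.  180.7] q [ 0.32  0.03  1.73 -0.    1.39  0.03] F [ 0.2 -0.5 -0.5] M [ 0.02 -0.01 -0.03] open 0.652 grip 0.0
(array([-0.,  0.,  0.]), array([-5.8 ,  3.19, 12.17]))
```

```bash
python3 -m pendant '[0,0,0,-2,1,0,0.65, 0,0,0,-4,2.2,2,0.65, 0,0,0,-5.8,3.2,4,0.65, 0,0,0,-5.8,3.2,6,0.65, 0,0,0,-5.8,3.2,8,0.65, 0,0,0,-5.8,3.2,10,0.65, 0,0,0,-5.8,3.2,11,0.65, 0,0,0,-5.8,3.2,12.1,0.65, 0,0,0,-5.8,3.2,12.1,0.65, 0,0,0,-5.8,3.2,12.1,0.65]'
python3 - <<'E'
from h import *
s=st(); print(delta(burr+[0,0,.051],frame([0,0,-1],[.959,.284,0])))
p,d=r.get_image("top"); q,_=r.get_image("scene")
cv2.imwrite("pics/g1.png",np.hstack([cv2.resize(p[150:220,170:240,::-1],(400,400),interpolation=2),cv2.resize(q[190:270,270:350,::-1],(400,400),interpolation=2)]))
E
```

```text
time_s: 3.1
ee_pos: [0.589, 0.2086, 0.0603]
eef_rot: [1.879, 2.517, 0.001]
ft_force: [0.3, 0.2, 0.0]
opening: 0.648
gripper_force: 0.0
t 3.1 p [589.  208.6  60.3] q [ 0.22  0.21  1.74  0.    1.19 -0.07] F [0.3 0.2 0. ] M [ 0.04  0.01 -0.01] open 0.648 grip 0.0
(array([0., 0., 0.]), array([ 0.  , -0.05,  0.23]))
```

View pics/g1.png

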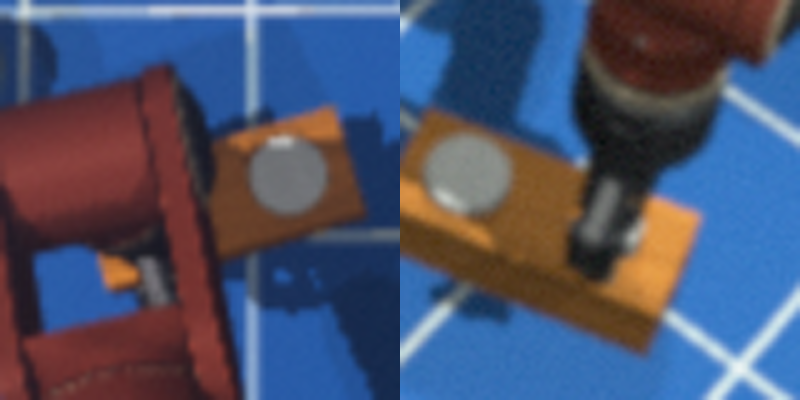

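The fingers straddle the burr, and the stirrer is clear of them. Closing and lifting.

```bash
python3 -m pendant '[0,0,0,0,0,0.2,0.3, 0,0,0,0,0,0.2,0.2, 0,0,0,0,0,0.2,0.2, 0,0,0,0,0,0.2,0.2, 0,0,0,0,0,0.2,0.2, 0,0,0,0,0,0.2,0.2, 0,0,0,0,0,0.2,0.2, 0,0,0,0,0,0.2,0.2, 0,0,0,0,0,0.2,0.2, 0,0,0,0,0,0.2,0.2]' 70
python3 - <<'E'
from h import *
s=st()
E
```

```text
time_s: 4.2
ee_pos: [0.5891, 0.2086, 0.0586]
eef_rot: [1.879, 2.517, 0.001]
ft_force: [-1.4, -0.4, 5.0]
opening: 0.321
gripper_force: 69.4
t 4.2 p [589.1 208.6  58.6] q [ 0.22  0.21  1.74  0.    1.19 -0.07] F [-1.4 -0.4  5. ] M [-0.04  0.2  -0.  ] open 0.321 grip 69.4
```

```bash
python3 -m pendant '[0,0,0,0,0,-1,0.2, 0,0,0,0,0,-3,0.2, 0,0,0,0,0,-6,0.2, 0,0,0,0,0,-9,0.2, 0,0,0,0,0,-12,0.2, 0,0,0,0,0,-14,0.2, 0,0,0,0,0,-16,0.2, 0,0,0,0,0,-16,0.2, 0,0,0,0,0,-16,0.2, 0,0,0,0,0,-16,0.2]'
python3 - <<'E'
from h import *
s=st()
Rt=frame(-nax,[np.cos(yaw),np.sin(yaw),0])
print(delta(nose+nax*(.0516+.03),Rt)); print(delta(nose+nax*.0516+[0,0,.05],Rt))
E
```

```text
time_s: 5.2
ee_pos: [0.5875, 0.2082, 0.2153]
eef_rot: [-1.878, -2.515, 0.004]
ft_force: [-0.2, 0.1, -1.9]
opening: 0.319
gripper_force: 70.1
t 5.2 p [587.5 208.2 215.3] q [ 0.22  0.06  1.63 -0.    1.45 -0.07] F [-0.2  0.1 -1.9] M [ 0.04 -0.01  0.02] open 0.319 grip 70.1
(array([-29.4,  -8.4,  31.6]), array([-35.94, -14.58,   2.01]))
(array([-29.4,  -8.4,  31.6]), array([-36.75, -13.32,  -0.4 ]))
```

```bash
python3 -m pendant '[-2.9,-0.8,3.2,-3.6,-1.5,-1,0.2, -5.9,-1.7,6.3,-7.2,-2.9,-2,0.2, -8.8,-2.5,9.5,-10.8,-4.4,-2,0.2, -11.8,-3.4,12.6,-14.4,-5.8,-2,0.2, -14.7,-4.2,15.8,-18,-7.3,-2,0.2, -17.6,-5,19,-21.6,-8.7,-2,0.2, -20.6,-5.9,22.1,-25.2,-10.2,-1.5,0.2, -23.5,-6.7,25.3,-28.8,-11.7,-1,0.2, -26.5,-7.6,28.4,-32.4,-13.1,-0.5,0.2, -29.4,-8.4,31.6,-35.9,-14.6,0,0.2]' 
python3 -m pendant '[0,0,0,0,0,0,0.2, 0,0,0,0,0,0,0.2, 0,0,0,0,0,0,0.2, 0,0,0,0,0,0,0.2, 0,0,0,0,0,0,0.2, 0,0,0,0,0,0,0.2, 0,0,0,0,0,0,0.2, 0,0,0,0,0,0,0.2, 0,0,0,0,0,0,0.2, 0,0,0,0,0,0,0.2]' >/dev/null
python3 - <<'E'
from h import *
s=st()
Rt=frame(-nax,[np.cos(yaw),np.sin(yaw),0])
print(delta(nose+nax*(.0516+.01),Rt))
for n in ["scene","top"]:
    p,d=r.get_image(n); np.savez(f"{n}1.npz",p=p,d=d)
p=np.load("top1.npz")["p"];q=np.load("scene1.npz")["p"]
cv2.imwrite("pics/i1.png",np.hstack([cv2.resize(p[140:220,270:350,::-1],(400,400),interpolation=2),cv2.resize(q[110:190,160:240,::-1],(400,400),interpolation=2)]))
E
```

```text
time_s: 6.2
ee_pos: [0.5492, -0.1783, 0.2152]
eef_rot: [2.149, 1.619, 0.439]
ft_force: [0.3, -0.2, -2.1]
opening: 0.322
gripper_force: 70.2
t 7.2 p [ 550.6 -177.2  217.7] q [-0.49 -0.39  2.09  0.14  0.93 -0.27] F [-0.5 -0.1 -2.1] M [0.12 0.41 0.04] open 0.318 grip 70.2
(array([ 0.2, -0.1, -0.1]), array([-0.1 , -1.17,  3.87]))
```

View pics/i1.png

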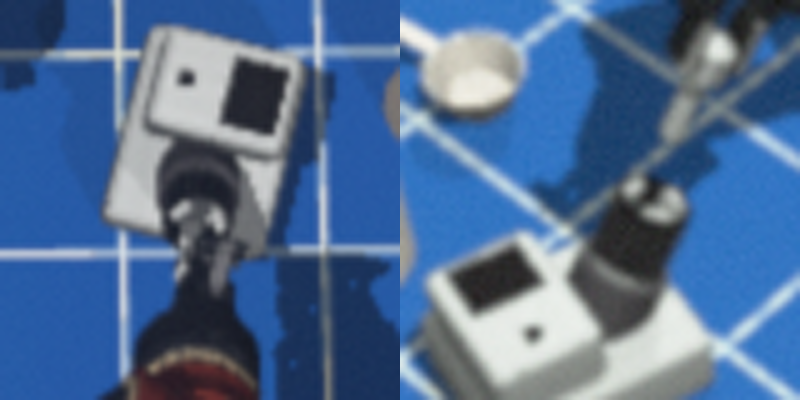

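The burr is held with its shank along the axis; its foot is about 5 cm above the mouth and still slightly low-side in y. Moving to about 10 mm above the mouth and checking.

```bash
python3 -m pendant '[0,0,0,0,-0.6,0.5,0.2, 0,0,0,-0.1,-1.2,1,0.2, 0,0,0,-0.1,-1.2,2,0.2, 0,0,0,-0.1,-1.2,3,0.2, 0,0,0,-0.1,-1.2,3.5,0.2, 0,0,0,-0.1,-1.2,3.9,0.2, 0,0,0,-0.1,-1.2,3.9,0.2, 0,0,0,-0.1,-1.2,3.9,0.2, 0,0,0,-0.1,-1.2,3.9,0.2, 0,0,0,-0.1,-1.2,3.9,0.2]' 
python3 - <<'E'
from h import *
s=st()
Rt=frame(-nax,[np.cos(yaw),np.sin(yaw),0])
print(delta(nose+nax*(.0516+.01),Rt))
R0=R.from_rotvec(s["eef_rot"]).as_matrix(); foot=s["ee_pos"]+.0516*R0[:,2]
ims=[]
for n,(x,y) in dict(top=(280,150),scene=(170,110)).items():
    p,d=r.get_image(n); m,f,E=cam(n); im=cv2.resize(p[y:y+60,x:x+60,::-1],(400,400),interpolation=2)
    k=400/60
    for X,c in ((foot,(0,0,255)),(nose,(0,255,0)),(floor,(255,255,0))):
        c_=np.linalg.inv(E)@np.r_[X,1]; u=m["cx"]+f*c_[0]/-c_[2]; v=m["cy"]-f*c_[1]/-c_[2]
        cv2.circle(im,(int((u+.5-x)*k),int((v+.5-y)*k)),4,c,-1)
    ims.append(im)
cv2.imwrite("pics/i2.png",np.hstack(ims))
E
```

```text
time_s: 8.3
ee_pos: [0.5594, -0.1807, 0.1785]
eef_rot: [2.145, 1.62, 0.44]
ft_force: [0.2, 0.0, -2.3]
opening: 0.323
gripper_force: 70.2
t 8.3 p [ 559.4 -180.7  178.5] q [-0.49 -0.32  2.11  0.15  0.85 -0.28] F [ 0.2  0.  -2.3] M [ 0.16  0.5  -0.02] open 0.323 grip 70.2
(array([ 0.2, -0.1, -0.1]), array([ 0.01, -0.02,  0.01]))
```

View pics/i2.png

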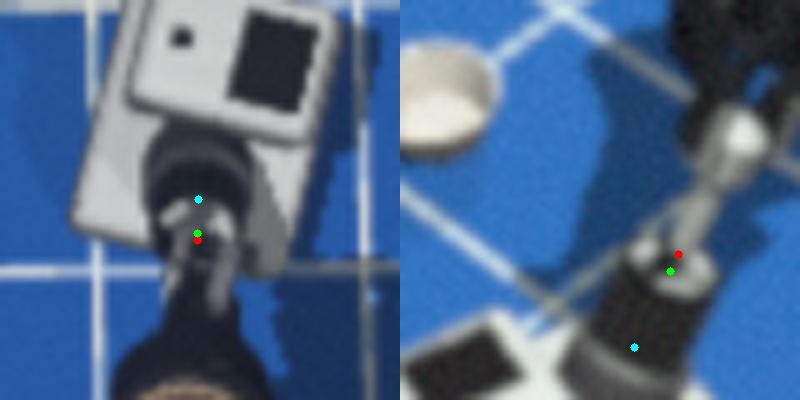

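The predicted foot (red) matches the shank end, and the nose (green) sits in the middle of the mouth in both views. Inserting.

```bash
python3 -m pendant '[0,0,0,0,0,0.6,0.2, 0,0,0,0,0,1.2,0.2, 0,0,0,0,0,1.8,0.2, 0,0,0,0,0,2.4,0.2, 0,0,0,0,0,3,0.2, 0,0,0,0,0,3.5,0.2, 0,0,0,0,0,4,0.2, 0,0,0,0,0,4.5,0.2, 0,0,0,0,0,5,0.2, 0,0,0,0,0,5,0.2]' 
python3 - <<'E'
from h import *
s=st()
Rt=frame(-nax,[np.cos(yaw),np.sin(yaw),0])
print(delta(floor+nax*(.0516),Rt))
E
```

```text
time_s: 9.4
ee_pos: [0.5833, -0.1872, 0.1338]
eef_rot: [2.146, 1.622, 0.439]
ft_force: [-0.6, 0.3, -2.0]
opening: 0.327
gripper_force: 70.2
t 9.4 p [ 583.3 -187.2  133.8] q [-0.48 -0.2   2.08  0.15  0.74 -0.29] F [-0.6  0.3 -2. ] M [0.12 0.39 0.01] open 0.327 grip 70.2
(array([ 0.1, -0.1, -0.1]), array([-0.02,  0.08,  0.5 ]))
```

```bash
python3 -m pendant '[0,0,0,0,0,0.1,0.2, 0,0,0,0,0,0.2,0.2, 0,0,0,0,0,0.3,0.2, 0,0,0,0,0,0.4,0.2, 0,0,0,0,0,0.45,0.2, 0,0,0,0,0,0.5,0.2, 0,0,0,0,0,0.5,0.2, 0,0,0,0,0,0.5,0.2, 0,0,0,0,0,0.5,0.2, 0,0,0,0,0,0.5,0.2]'; python3 -c "
from h import *
st()"
```

```text
time_s: 10.4
ee_pos: [0.5859, -0.1881, 0.1305]
eef_rot: [2.145, 1.621, 0.439]
ft_force: [-0.4, 0.0, -1.9]
opening: 0.324
gripper_force: 70.2
t 10.4 p [ 585.9 -188.1  130.5] q [-0.48 -0.19  2.08  0.15  0.73 -0.29] F [-0.4  0.  -1.9] M [ 0.12  0.42 -0.02] open 0.324 grip 70.2
```

```bash
python3 -m pendant '[0,0,0,0,0,0.05,0.2, 0,0,0,0,0,0.1,0.2, 0,0,0,0,0,0.15,0.2, 0,0,0,0,0,0.2,0.2, 0,0,0,0,0,0.25,0.2, 0,0,0,0,0,0.3,0.2, 0,0,0,0,0,0.3,0.2, 0,0,0,0,0,0.3,0.2, 0,0,0,0,0,0.3,0.2, 0,0,0,0,0,0.3,0.2]'; python3 -c "
from h import *
st();print(delta(floor+nax*(.0516)))"
```

```text
time_s: 11.4
ee_pos: [0.587, -0.1884, 0.1303]
eef_rot: [2.145, 1.623, 0.438]
ft_force: [-20.4, 5.6, 17.7]
opening: 0.324
gripper_force: 73.3
t 11.4 p [ 587.  -188.4  130.3] q [-0.48 -0.18  2.08  0.15  0.74 -0.29] F [-20.4   5.6  17.7] M [0.64 2.22 0.03] open 0.324 grip 73.3
(array([0., 0., 0.]), array([-0.  , -0.08,  0.  ]))
```

Contact with the floor came right at the expected depth (about 28 N axial). Releasing.

```bash
python3 -m pendant '[0,0,0,0,0,-0.1,0.2, 0,0,0,0,0,-0.1,0.4, 0,0,0,0,0,-0.1,0.6, 0,0,0,0,0,-0.1,0.8, 0,0,0,0,0,-0.1,1, 0,0,0,0,0,-0.1,1, 0,0,-8,0,0,-0.1,1, 0,0,-16,0,0,-0.1,1, 0,0,-24,0,0,-0.1,1, 0,0,-32,0,0,-0.1,1]'; python3 - <<'E'
from h import *
st();Rt=frame(-nax,[np.cos(yaw),np.sin(yaw),0])
print(delta(floor+nax*(.015),Rt))
a,_=r.get_image("top"); q,_=r.get_image("scene")
cv2.imwrite("pics/rel.png",np.hstack([cv2.resize(a[150:210,280:340,::-1],(400,400),interpolation=2),cv2.resize(q[110:170,170:230,::-1],(400,400),interpolation=2)]))
E
```

```text
time_s: 12.4
ee_pos: [0.5869, -0.1883, 0.1287]
eef_rot: [1.579, 2.114, 0.257]
ft_force: [-0.5, -0.8, 0.1]
opening: 0.999
gripper_force: 0.0
t 12.4 p [ 586.9 -188.3  128.7] q [-0.48 -0.18  2.08  0.15  0.73 -0.85] F [-0.5 -0.8  0.1] M [0.06 0.24 0.06] open 0.999 grip 0.0
(array([ 0.2, -0. , 32.3]), array([-0.01, -0.01,  3.52]))
```

View pics/rel.png

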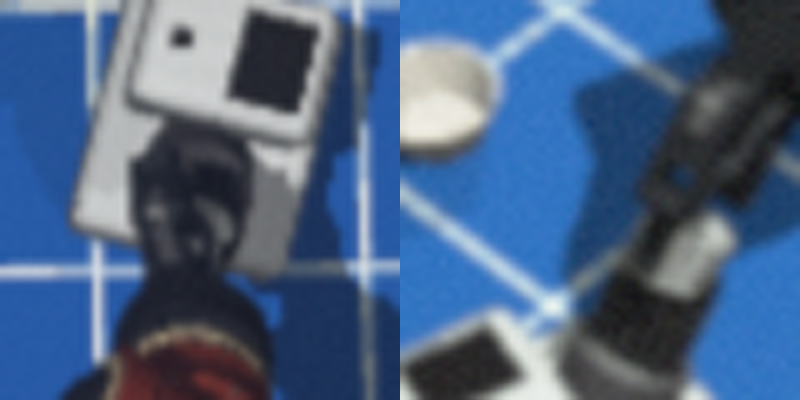

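The burr is seated in the chuck, its cylinder just above the mouth at about (690,250) in the right half, leaning slightly as expected. Descending around the sleeve with the fingers open and pre-rotating.

```bash
python3 -m pendant '[0,0,-4,0,0,0.5,1, 0,0,-8,0,0,1,1, 0,0,-12,0,0,1.5,1, 0,0,-16,0,0,2,1, 0,0,-20,0,0,2.5,1, 0,0,-20,0,0,3,1, 0,0,-20,0,0,3.3,1, 0,0,-20,0,0,3.6,1, 0,0,-20,0,0,3.6,1, 0,0,-20,0,0,3.6,1]'; python3 - <<'E'
from h import *
st();Rt=frame(-nax,[np.cos(yaw),np.sin(yaw),0])
print(delta(floor+nax*(.014),Rt))
E
```

```text
time_s: 13.5
ee_pos: [0.6043, -0.1932, 0.0976]
eef_rot: [1.188, 2.337, 0.139]
ft_force: [0.3, 0.5, -0.1]
opening: 1.0
gripper_force: 0.0
t 13.5 p [ 604.3 -193.2   97.6] q [-0.47 -0.09  2.05  0.16  0.66 -1.2 ] F [ 0.3  0.5 -0.1] M [ 0.06  0.24 -0.02] open 1.0 grip 0.0
(array([ 0.2, -0. , 51.9]), array([-0.  , -0.01,  0.03]))
```

Close gently first to check the centring.

```bash
python3 -m pendant '[0,0,0,0,0,0,0.8, 0,0,0,0,0,0,0.7, 0,0,0,0,0,0,0.6, 0,0,0,0,0,0,0.5, 0,0,0,0,0,0,0.4, 0,0,0,0,0,0,0.4, 0,0,0,0,0,0,0.4, 0,0,0,0,0,0,0.4, 0,0,0,0,0,0,0.4, 0,0,0,0,0,0,0.4]' 50; python3 - <<'E'
from h import *
s=st();print(R.from_rotvec(s["eef_rot"]).inv().apply(s["ft_force"]))
Rt=frame(-nax,[np.cos(yaw),np.sin(yaw),0])
print(delta(floor+nax*(.014),Rt))
E
```

```text
time_s: 14.5
ee_pos: [0.6034, -0.1937, 0.0978]
eef_rot: [1.187, 2.34, 0.136]
ft_force: [-9.8, -0.9, 6.3]
opening: 0.552
gripper_force: 50.0
t 14.5 p [ 603.4 -193.7   97.8] q [-0.47 -0.09  2.05  0.16  0.67 -1.2 ] F [-9.8 -0.9  6.3] M [-0.31  1.15 -0.14] open 0.552 grip 50.0
[  1.63894589  -5.73598409 -10.10626282]
(array([ 0.1,  0. , 52. ]), array([0.  , 0.08, 0.08]))
```

```bash
python3 -m pendant '[0,0,0,0,-0.1,0,0.4, 0,0,0,0,-0.1,0,0.4, 0,0,5,0,-0.1,0,0.4, 0,0,10,0,-0.1,0,0.4, 0,0,15,0,-0.1,0,0.4, 0,0,20,0,-0.1,0,0.4, 0,0,25,0,-0.1,0,0.4, 0,0,30,0,-0.1,0,0.4, 0,0,35,0,-0.1,0,0.4, 0,0,40,0,-0.1,0,0.4]' 90; python3 - <<'E'
from h import *
s=st();R0=R.from_rotvec(s["eef_rot"]).inv();print(R0.apply(s["ft_force"]),R0.apply(s["torque"]))
Rt=frame(-nax,[np.cos(yaw),np.sin(yaw),0])
print(delta(floor+nax*(.014),Rt))
E
```

```text
time_s: 15.5
ee_pos: [0.603, -0.1938, 0.0978]
eef_rot: [1.95, 1.821, 0.372]
ft_force: [-8.1, 1.9, 8.2]
opening: 0.545
gripper_force: 91.0
t 15.5 p [ 603.  -193.8   97.8] q [-0.47 -0.09  2.06  0.16  0.67 -0.51] F [-8.1  1.9  8.2] M [-0.09  1.31  0.25] open 0.545 grip 91.0
[  0.24492284  -3.10830372 -11.2888529 ] [ 1.26623697e+00  5.06123787e-04 -4.34126360e-01]
(array([ 0.1, -0.1, 11.9]), array([0.07, 0.1 , 0.11]))
```

```bash
python3 -m pendant '[0,0,1,0,0,0,0.4, 0,0,2,0,0,0,0.4, 0,0,3,0,0,0,0.4, 0,0,4,0,0,0,0.4, 0,0,5,0,0,0,0.4, 0,0,6,0,0,0,0.4, 0,0,7,0,0,0,0.4, 0,0,8,0,0,0,0.4, 0,0,9,0,0,0,0.4, 0,0,10,0,0,0,0.4]' 110; python3 - <<'E'
from h import *
s=st();R0=R.from_rotvec(s["eef_rot"]).inv();print(R0.apply(s["ft_force"]),R0.apply(s["torque"]))
Rt=frame(-nax,[np.cos(yaw),np.sin(yaw),0])
print(delta(floor+nax*(.014),Rt))
E
```

```text
time_s: 16.5
ee_pos: [0.6029, -0.1938, 0.0979]
eef_rot: [2.113, 1.659, 0.426]
ft_force: [-9.8, 1.9, 9.7]
opening: 0.539
gripper_force: 110.2
t 16.5 p [ 602.9 -193.8   97.9] q [-0.47 -0.09  2.06  0.16  0.67 -0.33] F [-9.8  1.9  9.7] M [0.06 1.39 0.31] open 0.539 grip 110.2
[ -0.7340828   -3.75472721 -13.37794903] [ 1.35974836 -0.07714189 -0.43092269]
(array([ 0.1, -0.1,  2. ]), array([0.08, 0.09, 0.12]))
```

```bash
python3 -m pendant '[0,0,1,0,0,0,0.4, 0,0,2,0,0,0,0.4, 0,0,3,0,0,0,0.4, 0,0,4,0,0,0,0.4, 0,0,5,0,0,0,0.4, 0,0,6,0,0,0,0.4, 0,0,6,0,0,0,0.4, 0,0,6,0,0,0,0.4, 0,0,6,0,0,0,0.4, 0,0,6,0,0,0,0.4]' 110; python3 - <<'E'
from h import *
s=st();R0=R.from_rotvec(s["eef_rot"]).inv();print(R0.apply(s["ft_force"]),R0.apply(s["torque"]))
Rt=frame(-nax,[np.cos(yaw),np.sin(yaw),0])
print(delta(floor+nax*(.014),Rt))
E
```

```text
time_s: 17.5
ee_pos: [0.6028, -0.1938, 0.0979]
eef_rot: [2.207, 1.553, 0.458]
ft_force: [-11.0, 2.1, 9.6]
opening: 0.537
gripper_force: 110.2
t 17.5 p [ 602.8 -193.8   97.9] q [-0.47 -0.09  2.06  0.16  0.67 -0.23] F [-11.    2.1   9.6] M [0.08 1.32 0.16] open 0.537 grip 110.2
[ -1.31188407  -4.75919505 -13.92773965] [ 1.28332409 -0.25309925 -0.27405794]
(array([ 0.1, -0.1, -4. ]), array([0.09, 0.09, 0.12]))
```

```bash
python3 -m pendant '[0,0,1,0,0,0,0.4, 0,0,2,0,0,0,0.4, 0,0,3,0,0,0,0.4, 0,0,4,0,0,0,0.4, 0,0,5,0,0,0,0.4, 0,0,6,0,0,0,0.4, 0,0,7,0,0,0,0.4, 0,0,8,0,0,0,0.4, 0,0,8,0,0,0,0.4, 0,0,8,0,0,0,0.4]' 115; python3 - <<'E'
from h import *
s=st();R0=R.from_rotvec(s["eef_rot"]).inv();print(R0.apply(s["ft_force"]),R0.apply(s["torque"]))
Rt=frame(-nax,[np.cos(yaw),np.sin(yaw),0])
print(delta(floor+nax*(.014),Rt))
E
```

```text
time_s: 18.5
ee_pos: [0.6027, -0.1938, 0.0978]
eef_rot: [2.322, 1.408, 0.497]
ft_force: [-11.3, 2.7, 9.1]
opening: 0.537
gripper_force: 115.6
t 18.5 p [ 602.7 -193.8   97.8] q [-0.47 -0.09  2.06  0.16  0.67 -0.09] F [-11.3   2.7   9.1] M [-0.19  1.4   0.84] open 0.537 grip 115.6
[ -1.59390521  -5.28726547 -13.65582144] [ 1.25412452 -0.32558202 -1.01094376]
(array([  0. ,  -0. , -11.8]), array([0.1 , 0.09, 0.12]))
```

Torque has jumped to 1.0 Nm, so the jaws are on the shank. A little more to make it firm.

```bash
python3 -m pendant '[0,0,0.5,0,0,0,0.4, 0,0,1,0,0,0,0.4, 0,0,1.5,0,0,0,0.4, 0,0,2,0,0,0,0.4, 0,0,2.5,0,0,0,0.4, 0,0,3,0,0,0,0.4, 0,0,3,0,0,0,0.4, 0,0,3,0,0,0,0.4, 0,0,3,0,0,0,0.4, 0,0,3,0,0,0,0.4]' 118; python3 - <<'E'
from h import *
s=st();R0=R.from_rotvec(s["eef_rot"]).inv();print(R0.apply(s["ft_force"]),R0.apply(s["torque"]))
Rt=frame(-nax,[np.cos(yaw),np.sin(yaw),0])
print(delta(floor+nax*(.014),Rt))
E
```

```text
time_s: 19.5
ee_pos: [0.6027, -0.1938, 0.0978]
eef_rot: [2.363, 1.352, 0.511]
ft_force: [-11.1, 3.3, 10.1]
opening: 0.532
gripper_force: 118.4
t 19.5 p [ 602.7 -193.8   97.8] q [-0.47 -0.09  2.06  0.16  0.67 -0.04] F [-11.1   3.3  10.1] M [-0.34  1.46  1.2 ] open 0.532 grip 118.4
[ -1.08974145  -4.82823975 -14.48597957] [ 1.26024953 -0.35778539 -1.40312799]
(array([  0. ,  -0. , -14.7]), array([0.11, 0.08, 0.12]))
```

1.4 Nm: tight. Open and withdraw along the axis.

```bash
python3 -m pendant '[0,0,0,0,0,0,0.7, 0,0,0,0,0,0,1, 0,0,0,0,0,0,1, 0,0,0,0,0,0,1, 0,0,0,0,0,0,1, 0,0,0,0,0,-1,1, 0,0,0,0,0,-2.5,1, 0,0,0,0,0,-5,1, 0,0,0,0,0,-8,1, 0,0,0,0,0,-11,1]' ; python3 -m pendant '[0,0,0,0,0,-3,1, 0,0,0,0,0,-6,1, 0,0,0,0,0,-9,1, 0,0,0,0,0,-12,1, 0,0,0,0,0,-14,1, 0,0,0,0,0,-14,1, 0,0,0,0,0,-14,1, 0,0,0,0,0,-14,1, 0,0,0,0,0,-14,1, 0,0,0,0,0,-14,1]'; python3 - <<'E'
from h import *
st()
ims=[]
for n,(x,y) in dict(top=(275,145),scene=(165,105)).items():
    p,D=r.get_image(n); m,f,E=cam(n); ims.append(cv2.resize(p[y:y+60,x:x+60,::-1],(400,400),interpolation=2))
    P=cloud(n,D).reshape(-1,3); s=(P-floor)@nax; q=P-floor-np.outer(s,nax); ok=np.linalg.norm(q,axis=1)<.03
    e1=np.cross([0,0,1],nax); e1/=np.linalg.norm(e1); e2=np.cross(nax,e1)
    print(n,"top s",np.round(np.sort(s[ok&(s<.12)])[-6:]*1000,1))
    for lo,hi in ((.05,.06),(.06,.07),(.07,.09)):
        k=ok&(s>lo)&(s<hi); print(lo,k.sum(),np.round([(q[k]@e1).mean()*1000,(q[k]@e2).mean()*1000],1))
    for X,c in ((floor+.075*nax,(0,0,255)),(nose,(0,255,0))):
        c_=np.linalg.inv(E)@np.r_[X,1]; u=m["cx"]+f*c_[0]/-c_[2]; v=m["cy"]-f*c_[1]/-c_[2]
        cv2.circle(ims[-1],(int((u+.5-x)*400/60),int((v+.5-y)*400/60)),3,c,-1)
cv2.imwrite("pics/end.png",np.hstack(ims))
E
```

```text
time_s: 20.5
ee_pos: [0.5494, -0.1786, 0.1935]
eef_rot: [2.367, 1.343, 0.517]
ft_force: [0.9, 0.7, -0.5]
opening: 1.001
gripper_force: 0.0
time_s: 21.5
ee_pos: [0.4824, -0.1598, 0.3117]
eef_rot: [2.369, 1.344, 0.516]
ft_force: [0.2, -0.5, 0.2]
opening: 1.002
gripper_force: 0.0
t 21.5 p [ 482.4 -159.8  311.7] q [-0.54 -0.64  2.1   0.14  1.18 -0.02] F [ 0.2 -0.5  0.2] M [0.06 0.26 0.01] open 1.002 grip 0.0
top top s [75.4 75.6 75.6 76.  76.1 78.9]
0.05 11 [-4.5 10.6]
0.06 28 [-1.9  3.9]
0.07 35 [-1.7  2. ]
scene top s [77.4 77.6 77.7 78.  78.4 78.8]
0.05 31 [-8.2  5.1]
0.06 32 [-7.1  4.3]
0.07 39 [-2.8  2.7]
```

View pics/end.png

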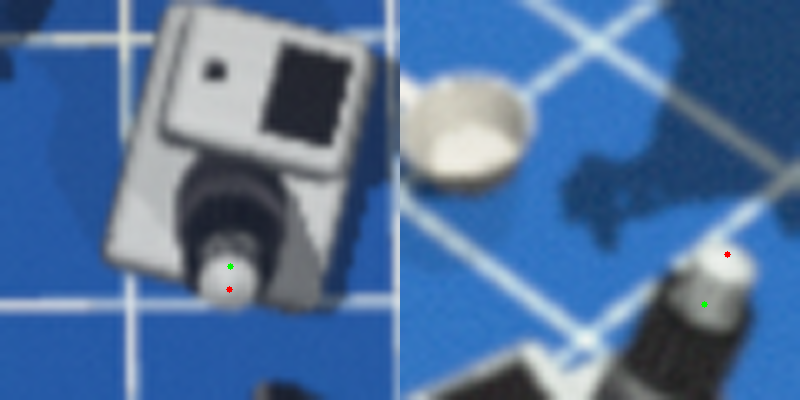

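The burr stands straight on the chuck axis. Its tip is at the expected 75 mm above the floor (230,289 on the left, 727,254 on the right), and the gripper is clear. Handing in.

```bash
python3 -c "
from h import *
print(r.job_done())"
```

```text
the job is handed in; nothing more can be done
None
```

The job is handed in: the ribbed grinding bit stands seated and straight in the chuck, the sleeve is tightened clockwise to about 1.4 Nm, and the gripper has let go and withdrawn, at about 21.5 s on the robot's clock; I took no last full view of the other objects, but saw no sign of contact with them.

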